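# Seat the battery stick in the bench lamp and switch it on

## Robot

A 6-joint arm with a two-finger parallel gripper is mounted at the origin on the work surface. World frame = base frame: x ahead of the robot, y to its left, z up, the work surface at z = 0. Lengths are in m, angles in degrees, forces in N, time in s.
With the tool pointing down it reaches from about 0.325 to 0.9 m from the base axis. Payload 3.5 kg.
Tool frame: the origin (TCP) lies between the finger pads; the fingertips stand 8 mm ahead of it and the grasp point (between the pads) lies 11 mm behind it; z points along the fingers, y is the line along which they close (so a half turn about z gives the same grasp; the last joint's range is limited). The gripper opens to 85 mm and grips with 20 to 120 N. Pads are 22 mm wide; open, the fingers measure 114 mm over their backs; the gripper's body (76 mm by 85 mm) begins 54 mm behind the grasp point. The pads swing forward as they close: fully open they stand 13 mm farther back than shut.
Start: joints at [62.143, 15.837, -1.513, 72.651, 0, 84.076], TCP at [0.233, 0.58, 0.239] pointing down, gripper open.
Joint ranges: [-178.77, 178.77], [-48.84, 107.48], [-61.69, 71.31], [-111.58, 123.2], [-90, 87.43], [-180, 180]. Speed limits (degrees/s): [147.25, 147.25, 180, 180, 180, 180].

## Interface

Orientations are given as a 3x3 rotation matrix whose columns are the frame's x, y, z axes.
In Python, from plant import get_obs, cams, order gives the robot as it stands.
- The arm moves only by the tool apply_moves, never from a script. Its argument "motion" is a list of rows, each a list of 2 entries, a list of its own where there are three numbers: the shift along the tool's x, y, z as a fraction of full scale, then the turn, a rotation vector about the tool's x, y, z as a fraction of full scale. In form: [[[tx, ty, tz], [rx, ry, rz]], ...]. A call has 1 to 10 rows; each row shifts and turns the commanded pose from where the row before left it, along the tool's axes as they then stand; what a row does not reach is not made up. Full scale, the value 1, is 0.25 m for a shift and pi/2 rad for a turn. A row lasts 1/8 s, in which the tool goes at most 62.5 mm and 10.7 degrees, less where a joint would pass 70% of its speed; a pose out of reach is approached as far as the arm can. A call with a number of a shift or a turn outside -1 to 1 is refused whole. A call with a gripper value outside its range is refused whole. "jaw" is the closure, from -1 (fully open) to 1 (shut), set as the call begins (left out, the last holds). The fingers move at their own pace and stop on an object; "squeeze" is the grip in N (left out, the last holds). Time passes only in rows, so rows that do not move let the fingers close. It gives the time, the measured TCP pose, the force, the opening and the grip force at its end, in the units of the state.
- get_obs(): the state, without advancing time (a new reading comes with each control period).
- cams.get_image(name): name is "scene" or "top" or "wrist"; returns a dict with "pixels" (400x640x3 uint8, red, green, blue), "fov_y" (degrees; the focal length in pixels is half the picture's height over the tangent of half this angle, whatever the lens; pixels are square), "cx", "cy" (the principal point, pixels), "world_from_camera" (4x4, takes a point from camera to world coordinates); the wrist camera has in their place "mount" (4x4, takes a point from camera to tool coordinates, whose origin is the TCP and whose axes are the flange's). Camera axes: x right, y down, z forward; pixel columns grow to the right and rows downward; lengths in m; the calibration is good to about 2 mm. A picture is of the moment at which its call begins: read the wrist's pose just before it. There is no depth.
- order.job_done(): hands the job in; it is judged then, once.
The state is a dict: "time": time; "q": joint angles; "qvel": joint speeds; "joint_efforts": joint torques, N m; "tcp_pos": TCP position; "ee_rot": TCP orientation; "contact_force": force on the tool from outside, world axes, zero at the start; "moment": the same for the moment, N m; "opening": opening from 0.0 (shut) to 1.0 (fully open); "grip_force": force on a finger pad.
Only numpy, scipy, OpenCV 4.12 (cv2) and the standard library are available. Lean on these libraries where they do the work, as an engineer would, in place of code of your own. Each camera call takes 0.05 s, during which the arm holds its last target. There are 200 camera calls.

## Task

The battery stick of the home-made bench lamp is perched with its brass end up on the orange stop wall. Push it back against the coil spring until the brass end drops down inside the wall and the stick lies fully home and level in its bay; then throw the lamp's red toggle switch all the way over to the on side, towards the orange wall's end. Leave the jar, screwdriver and spanner where they are.

Things in the scene. Friction and masses are not known exactly. Their poses are not given: they have to be found in the camera images.
- lamp: Bench lamp on a plywood board 270 x 200 x 15 mm, fixed to the bench. Origin at bench height under the middle of the battery bay; x along the bay from spring to orange stop wall, z up. Board: x -180 to +90, y -100 to +100 mm. Black spring housing x -127 to -87, top 60 mm high; yellow LED head x -179 to -127, y +-65, top 67 mm high.
- stop_wall (a point): Middle of the top inner edge of the orange stop wall at the bay's +x end: lamp x = +55, 38 mm high; wall 6 mm thick, 48 mm wide, its axes as the lamp's. Bay: floor 18 mm above the bench, side walls 40 mm apart inside, 4 mm thick, tops 34 mm high; 110 mm between the stop wall and the spring plate at rest.
- cell_center (a point): Centre of the loose green battery stick: cylinder 120 mm long, 36 mm diameter, about 0.22 kg, brass at its +x end, x along its axis. At the start its foot lies in the bay by the spring and its brass end rests on the stop wall, tilted 0.19 rad; it must go back about 15 mm before its lower edge clears the wall. Seated: centre at lamp x = -5, 36 mm high, top 54 mm high.
- cell_cap (a point): Centre of the brass end face of the stick (+60 mm along its x axis). At the start at lamp x = +66, 59 mm high, the face's lower edge at x = +70, 41 mm high. Seated: lamp x = +55, 36 mm high.
- cell_foot (a point): Centre of the other end face of the stick (-60 mm along its x axis), the one that meets the spring. Seated: lamp x = -65, 36 mm high.
- spring (a joint): Travel in m of the coil spring's steel contact plate (disc 26 mm diameter, axis 36 mm above the bench, face at lamp x = -55 at rest): 0 at rest, grows as pressed towards lamp -x, stop at 0.028. 350 N/m: about 5 N when the stick clears the wall, 3.5 N (0.010 m) with it seated.
- switch (a joint): Angle of the red-knobbed toggle in rad: 0 leans 0.5 rad to lamp -x (off), 1.0 leans 0.5 rad to lamp +x (fully on); starts at 0 to 0.25, stays where it is left. About 1.5 N at the knob moves it. Pivot at lamp (-50, -68) mm, 37 mm high, axis along lamp y, on a grey block 70 x 50 mm, top 40 mm high.
- switch_tip (a point): Centre of the toggle's red ball knob (26 mm diameter), 50 mm from its pivot, 81 to 87 mm above the bench.
- jar: Amber jar with steel cap, 64 mm diameter, 85 mm high, origin at its underside. Bystander, beside the lamp on its +y side.
- screwdriver: Screwdriver lying on the bench on the lamp's -y side. Bystander; origin at its underside.
- spanner: Spanner lying on the bench on the lamp's +y side. Bystander; origin at its underside.
Not all that is in view belongs to the job. Of the things shaped like the part that bears cell_center, the green one is meant.

How it is judged:
By the outcome, as a careful person would: the job done as asked, in the order asked, and still so for the second after the job is handed in, with the robot touching nothing.
It also fails if it takes over 45 s, if anything falls off the work surface, if the arm or the gripper's body presses on something with over 40 N, if the wrist force passes 120 N, or if a joint passes its speed limit or range.

## Working session

There is one attempt and no reset: what is moved stays moved. The work goes in short steps, Python scripts to look and compute and a tool call to move; the robot and the scene stay as the last step left them, time stands still between calls to the robot, and variables do not carry over. Pictures are saved under pics/ and viewed, at most 10 in all, crops included, and the job is handed in when it is done.

Besides the shell and the picture viewer there is one more tool, called after "Emit:" by a JSON object that holds its "method" and its "body". apply_moves: Moves the arm, as the interface text tells. Its arguments: {"type":"object","properties":{"motion":{"type":"array","items":{"type":"array"}},"jaw":{"type":"number"},"squeeze":{"type":"number"}},"required":["motion"]}

```bash
mkdir -p pics; python3 - <<'E'
from plant import get_obs,cams
import cv2,numpy as np
o=get_obs();print(o['time'],o['tcp_pos'],np.round(o['ee_rot'],3).tolist())
for n in ['scene','top']:
    d=cams.get_image(n);cv2.imwrite(f'pics/{n}0.png',d['pixels'][:,:,::-1])
    print(n,d['fov_y'],d['cx'],d['cy'],np.round(d['world_from_camera'],4).tolist())
d=cams.get_image('wrist');print(d['fov_y'],d['cx'],d['cy'],np.round(d['mount'],4).tolist())
E
```

```text
0.0 [0.23309656 0.57907945 0.23814244] [[-0.928, 0.374, -0.001], [0.374, 0.928, -0.002], [0.0, -0.002, -1.0]]
scene 49.757642062511174 322.0798868568396 205.20899676784427 [[0.6066, 0.5411, -0.5825, 1.122], [0.7948, -0.4315, 0.4268, -0.3163], [-0.0204, -0.7218, -0.6918, 0.7207], [0.0, 0.0, 0.0, 1.0]]
top 49.55224657796922 324.82466881947033 196.22412376284666 [[0.0121, -0.9997, 0.0227, 0.5767], [-0.9999, -0.0119, 0.0059, 0.0513], [-0.0056, -0.0228, -0.9997, 0.8592], [0.0, 0.0, 0.0, 1.0]]
69.49368450092348 320.66469931565194 203.61921234424403 [[0.0014, -0.9611, -0.2763, 0.0699], [1.0, 0.0017, -0.0007, -0.0002], [0.0012, -0.2763, 0.9611, -0.135], [0.0, 0.0, 0.0, 1.0]]
```

View pics/top0.png

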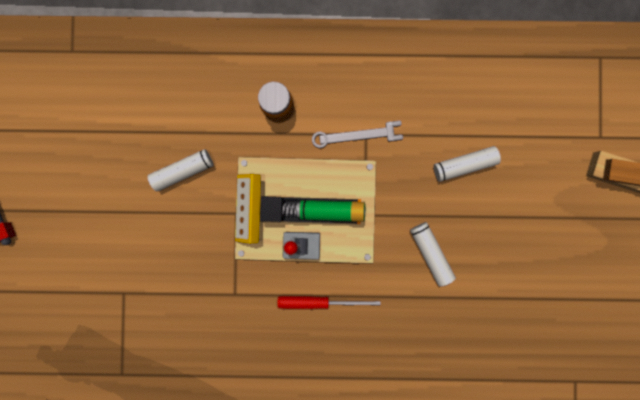

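View pics/scene0.png

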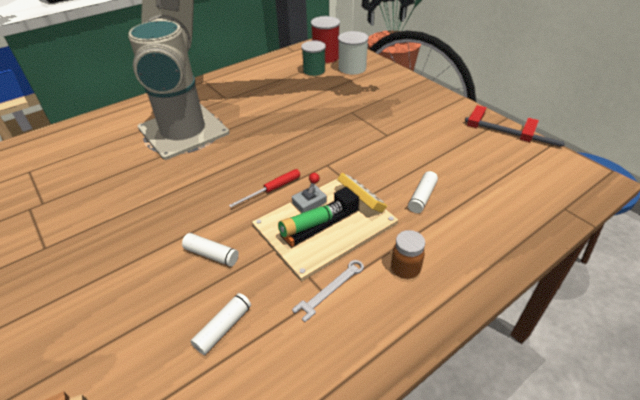

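```bash
cat > h.py <<'E'
import numpy as np,cv2
from plant import get_obs,cams
def cam(d,T):
    f=d['pixels'].shape[0]/2/np.tan(np.radians(d['fov_y']/2));return f,d['cx'],d['cy'],T
def ray(c,u,v,z):
    f,cx,cy,T=c;r=T[:3,:3]@np.array([(u-cx)/f,(v-cy)/f,1]);p=T[:3,3];return p+r*(z-p[2])/r[2]
def proj(c,P):
    f,cx,cy,T=c;q=T[:3,:3].T@(np.asarray(P)-T[:3,3]);return np.round([cx+f*q[0]/q[2],cy+f*q[1]/q[2]],1)
def crop(px,u0,v0,u1,v1,k,n):
    cv2.imwrite('pics/'+n,cv2.resize(px[v0:v1,u0:u1,::-1],None,fx=k,fy=k,interpolation=cv2.INTER_CUBIC))
def top():
    d=cams.get_image('top');return d,cam(d,np.array(d['world_from_camera']))
def scene():
    d=cams.get_image('scene');return d,cam(d,np.array(d['world_from_camera']))
def wrist():
    o=get_obs();d=cams.get_image('wrist');T=np.eye(4);T[:3,:3]=o['ee_rot'];T[:3,3]=o['tcp_pos'];return d,cam(d,T@np.array(d['mount']))
E
python3 - <<'E'
from h import *
d,c=top()
crop(d['pixels'],225,150,385,270,5,'top1.png')
for u,v in [(238,158),(376,161),(374,263),(236,261)]: print(ray(c,u,v,.015).round(4))
print(ray(c,291,248,.084).round(4))
E
```

```text
[0.6686 0.2269 0.015 ]
[ 0.6658 -0.0427  0.015 ]
[ 0.4674 -0.0407  0.015 ]
[0.4678 0.2275 0.015 ]
[0.5011 0.1151 0.084 ]
```

View pics/top1.png

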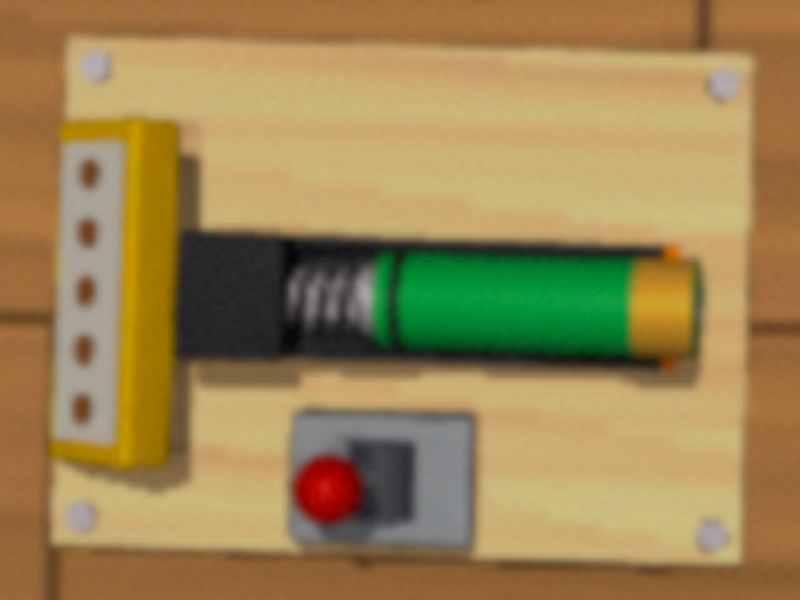

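```bash
cat >> h.py <<'E'
L0=np.array([[-.18,.1],[.09,.1],[.09,-.1],[-.18,-.1]])
def lampfit(W):
    W=np.array(W)[:,:2];a=L0-L0.mean(0);b=W-W.mean(0);U,_,V=np.linalg.svd(a.T@b);R=V.T@np.diag([1,np.linalg.det(V.T@U.T)])@U.T
    return R,W.mean(0)-R@L0.mean(0),W
E
python3 - <<'E'
from h import *
d,c=top()
W=[ray(c,u-.4,v-.4,.015) for u,v in [(238.6,157.4),(375.6,160.8),(373.2,262.8),(235,259.4)]]
R,t,W=lampfit(W)
print(R.round(4),t.round(4),np.degrees(np.arctan2(R[1,0],R[0,0])));print((W-(L0@R.T+t)).round(4))
L=lambda x,y,z:np.r_[R@[x,y]+t,z]
f=lambda p:(R.T@(p[:2]-t)).round(4)
print('knob',f(ray(c,225+329/5-.4,150+489/5-.4,.083)))
print('axis',f(ray(c,225+630/5,150+305/5,.054)),f(ray(c,225+390/5,150+300/5,.04)))
np.savez('lamp.npz',R=R,t=t)
o=get_obs()
# desired orientation: down, tool x -> lamp -x
x=-R[:,0];y=np.array([-R[0,1],-R[1,1]]) 
T=np.column_stack([np.r_[x,0],np.cross([0,0,-1],np.r_[x,0]),[0,0,-1]])
from scipy.spatial.transform import Rotation as Ro
E=np.array(o['ee_rot']);P=L(.10,0,.16)
print('P',P,'shift tool',(E.T@(P-o['tcp_pos'])/.25).round(3),'rot',(Ro.from_matrix(E.T@T).as_rotvec()/(np.pi/2)).round(3))
E
```

```text
[[-0.0139  0.9999]
 [-0.9999 -0.0139]] [0.5688 0.0493] -90.79648375688723
[[-0.0007 -0.0014]
 [-0.0006  0.0009]
 [ 0.001   0.0009]
 [ 0.0004 -0.0004]]
knob [-0.0661 -0.0676]
axis [ 0.0422 -0.0001] [-0.0477 -0.0007]
P [ 0.56739224 -0.05067809  0.16      ] shift tool [-2.181 -1.838  0.317] rot [-0.001  0.     0.765]
```

Emit:
{"method": "apply_moves", "body": {"motion": [[[-0.156, -0.131, 0], [0, 0, 0]], [[-0.156, -0.131, 0], [0, 0, 0]], [[-0.156, -0.131, 0], [0, 0, 0]], [[-0.156, -0.131, 0], [0, 0, 0]], [[-0.156, -0.131, 0], [0, 0, 0]], [[-0.156, -0.131, 0], [0, 0, 0]], [[-0.156, -0.131, 0], [0, 0, 0]], [[-0.156, -0.131, 0], [0, 0, 0]], [[-0.156, -0.131, 0], [0, 0, 0]], [[-0.156, -0.131, 0], [0, 0, 0]]], "jaw": 1, "squeeze": 30}}

```text
time: 1.5
tcp_pos: [0.4734, 0.1287, 0.2394]
ee_rot: [[-0.928, 0.374, 0.0], [0.374, 0.928, 0.0], [-0.0, 0.0, -1.0]]
contact_force: [0.1, -0.4, -0.5]
opening: 0.001
grip_force: 0.0
```

Emit:
{"method": "apply_moves", "body": {"motion": [[[-0.156, -0.131, 0], [0, 0, 0]], [[-0.156, -0.131, 0], [0, 0, 0]], [[-0.156, -0.131, 0], [0, 0, 0]], [[-0.156, -0.131, 0], [0, 0, 0]], [[0, 0, 0.02], [0, 0, 0.109]], [[0, 0, 0.02], [0, 0, 0.109]], [[0, 0, 0.02], [0, 0, 0.109]], [[0, 0, 0.02], [0, 0, 0.109]], [[0, 0, 0.02], [0, 0, 0.109]], [[0, 0, 0.02], [0, 0, 0.109]]]}}

```text
time: 2.75
tcp_pos: [0.5686, -0.0495, 0.209]
ee_rot: [[-0.154, 0.988, -0.0], [0.988, 0.154, 0.0], [0.0, -0.0, -1.0]]
contact_force: [-0.4, 0.6, -0.9]
opening: -0.003
grip_force: 0.0
```

Emit:
{"method": "apply_moves", "body": {"motion": [[[0, 0, 0], [0, 0, 0.109]], [[0, 0, 0], [0, 0, 0]], [[0, 0, 0], [0, 0, 0]]]}}

```text
time: 3.12
tcp_pos: [0.5687, -0.0495, 0.2094]
ee_rot: [[0.008, 1.0, 0.0], [1.0, -0.008, 0.0], [0.0, 0.0, -1.0]]
contact_force: [0.6, 0.2, -0.1]
opening: -0.0
grip_force: 0.0
```

```bash
cat >> h.py <<'E'
from scipy.spatial.transform import Rotation as Ro
try: _z=np.load('lamp.npz');R=_z['R'];t=_z['t']
except Exception: pass
L=lambda x,y,z:np.r_[R@[x,y]+t,z]
R3=np.eye(3)
try: R3[:2,:2]=R
except Exception: pass
def lampview():
    o=get_obs();p=np.array(o['tcp_pos']);E=np.array(o['ee_rot'])
    tip=p+.008*E[:,2]
    print('t',o['time'],'tip lamp mm',(1e3*(R3.T@(tip-np.r_[t,0]))).round(1),'F lamp',(R3.T@o['contact_force']).round(1),'open',o['opening']);return o,p,E
def goal(x,y,z,lean):  # fingertip target in lamp mm, lean deg (shank towards lamp -x)
    o,p,E=lampview();a=np.radians(lean)
    zt=R3@[np.sin(a),0,-np.cos(a)];xt=R3@[-np.cos(a),0,-np.sin(a)]
    T=np.column_stack([xt,np.cross(zt,xt),zt])
    P=L(x/1e3,y/1e3,z/1e3)-.008*zt
    print('shift',(E.T@(P-p)/.25).round(4),'rot',(Ro.from_matrix(E.T@T).as_rotvec()/(np.pi/2)).round(4),'shift in goal axes',(T.T@(P-p)/.25).round(4))
E
python3 - <<'E'
from h import *
goal(100,0,100,0)
goal(100,0,60,20)
d,c=scene();crop(d['pixels'],220,130,420,280,4,'s2.png')
E
```

```text
t 3.125 tip lamp mm [ 98.8   1.3 201.4] F lamp [-0.2  0.6 -0.1] open -8.92087353570653e-05
shift [-0.0047 -0.0052  0.4054] rot [ 0.     -0.      0.0037] shift in goal axes [-0.0048 -0.0051  0.4054]
t 3.125 tip lamp mm [ 98.8   1.3 201.4] F lamp [-0.2  0.6 -0.1] open -8.92087353570653e-05
shift [ 0.0062 -0.0051  0.5674] rot [ 0.0007 -0.2222  0.0036] shift in goal axes [ 0.1999 -0.0051  0.531 ]
```

View pics/s2.png

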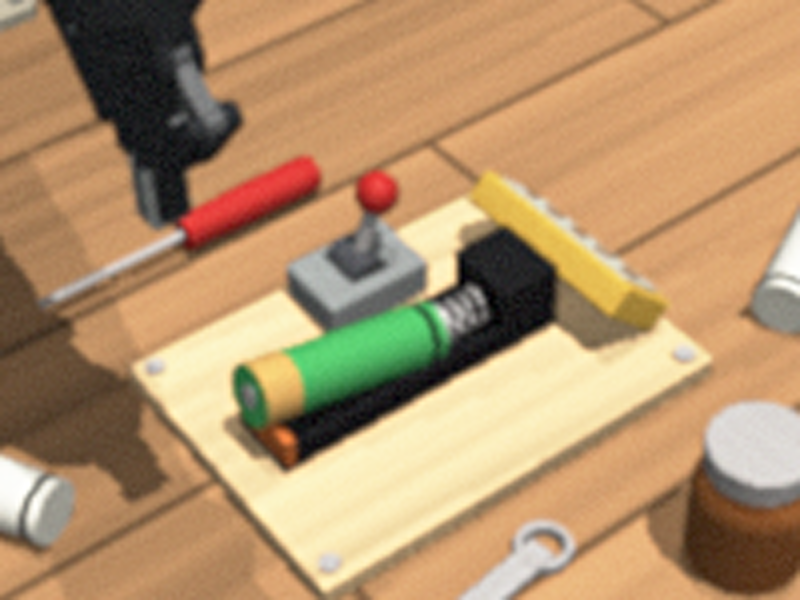

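Emit:
{"method": "apply_moves", "body": {"motion": [[[0, -0.005, 0.18], [0, 0, 0]], [[0, 0, 0.18], [0, 0, 0.003]], [[0, 0, 0.18], [0, 0, 0]], [[0, 0, 0], [0, -0.111, 0]], [[0, 0, 0], [0, -0.111, 0]], [[0, 0, 0], [0, 0, 0]], [[0, 0, 0], [0, 0, 0]]]}}

```text
time: 4.05
tcp_pos: [0.5678, -0.0495, 0.0745]
ee_rot: [[0.014, 1.0, -0.005], [0.94, -0.014, -0.34], [-0.34, 0.0, -0.94]]
contact_force: [-0.4, 0.2, 0.6]
opening: 0.001
grip_force: 0.0
```

```bash
python3 - <<'E'
from h import *
goal(84,0,62,20)
goal(62,0,60,20)
E
```

```text
t 4.05 tip lamp mm [101.5   0.4  67. ] F lamp [-0.2 -0.4  0.6] open 0.0014151180630226322
shift [ 0.0728 -0.0015 -0.005 ] rot [-0.     -0.0011 -0.0004] shift in goal axes [ 0.0728 -0.0015 -0.0051]
t 4.05 tip lamp mm [101.5   0.4  67. ] F lamp [-0.2 -0.4  0.6] open 0.0014151180630226322
shift [ 0.1583 -0.0016 -0.0274] rot [-0.     -0.0011 -0.0004] shift in goal axes [ 0.1582 -0.0015 -0.0277]
```

Emit:
{"method": "apply_moves", "body": {"motion": [[[0.036, -0.001, -0.0025], [0, 0, 0]], [[0.036, -0.001, -0.0025], [0, 0, 0]], [[0.015, 0, -0.004], [0, 0, 0]], [[0.015, 0, -0.004], [0, 0, 0]], [[0.015, 0, -0.004], [0, 0, 0]], [[0.015, 0, -0.004], [0, 0, 0]], [[0, 0, 0], [0, 0, 0]]]}}

```text
time: 4.92
tcp_pos: [0.5674, -0.0167, 0.068]
ee_rot: [[0.014, 1.0, -0.005], [0.94, -0.015, -0.342], [-0.342, -0.0, -0.94]]
contact_force: [0.1, -2.7, -0.4]
opening: 0.001
grip_force: 1.5
```

```bash
python3 - <<'E'
from h import *
goal(62,0,60,20)
d,c=scene();a=d['pixels'][140:270,240:400];d,c=top();b=d['pixels'][160:260,240:400]
k=lambda i:cv2.resize(i,None,fx=2.5,fy=2.5,interpolation=cv2.INTER_CUBIC)
cv2.imwrite('pics/c3.png',np.vstack([k(a),k(b)])[:,:,::-1])
E
```

```text
t 4.925 tip lamp mm [68.8 -0.4 60.5] F lamp [ 2.7  0.1 -0.4] open 0.0014162040571697328
shift [ 0.0261  0.0017 -0.0075] rot [-0.0003  0.0001 -0.0007] shift in goal axes [ 0.0261  0.0017 -0.0075]
```

View pics/c3.png

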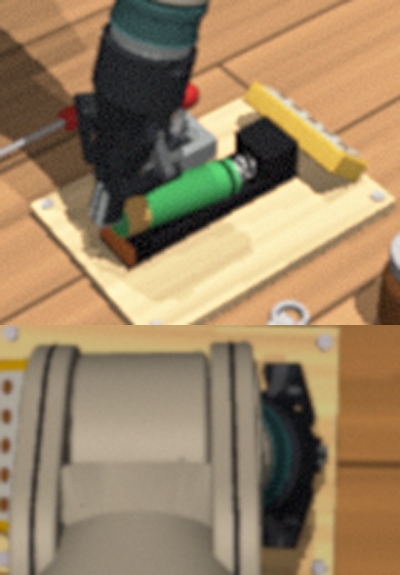

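Emit:
{"method": "apply_moves", "body": {"motion": [[[0.0095, 0.0005, -0.0025], [0, 0, 0]], [[0.0095, 0.0005, -0.0025], [0, 0, 0]], [[0.0095, 0.0005, -0.003], [0, 0, 0]], [[0.0095, 0, -0.003], [0, 0, 0]], [[0, 0, 0], [0, 0, 0]]]}}

```text
time: 5.65
tcp_pos: [0.5681, -0.0081, 0.0678]
ee_rot: [[0.015, 1.0, -0.005], [0.939, -0.016, -0.345], [-0.345, 0.0, -0.939]]
contact_force: [-0.4, -6.3, 1.4]
opening: -0.001
grip_force: 3.4
```

```bash
python3 - <<'E'
from h import *
goal(60,0,47,20)
d,c=scene();crop(d['pixels'],260,170,360,245,6,'c4.png')
E
```

```text
t 5.65 tip lamp mm [60.1  0.1 60.3] F lamp [ 6.3 -0.3  1.4] open -0.0010543255185674835
shift [ 0.0188 -0.0004  0.0497] rot [-0.0002  0.0019 -0.0013] shift in goal axes [ 0.0187 -0.0004  0.0498]
```

View pics/c4.png

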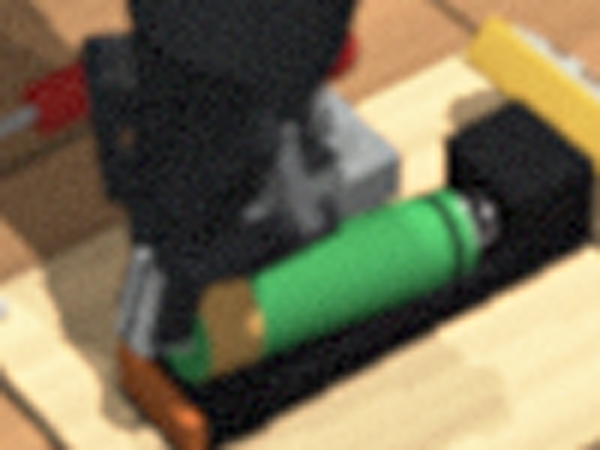

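Emit:
{"method": "apply_moves", "body": {"motion": [[[0.0036, 0, 0.01], [0, 0, 0]], [[0.0036, 0, 0.01], [0, 0, 0]], [[0.0036, 0, 0.01], [0, 0, 0]], [[0.0036, 0, 0.01], [0, 0, 0]], [[0.0036, 0, 0.01], [0, 0, 0]], [[0, 0, 0], [0, 0, 0]], [[0, 0, 0], [0, 0, 0]]]}}

```text
time: 6.58
tcp_pos: [0.568, -0.0097, 0.0549]
ee_rot: [[0.016, 1.0, -0.005], [0.937, -0.017, -0.348], [-0.348, 0.0, -0.938]]
contact_force: [0.1, -10.6, 1.4]
opening: 0.001
grip_force: 5.3
```

```bash
python3 - <<'E'
from h import *
goal(60,0,47,20)
d,c=scene();crop(d['pixels'],260,170,360,245,6,'c5.png')
E
```

```text
t 6.575 tip lamp mm [61.8  0.1 47.4] F lamp [10.6  0.3  1.4] open 0.0008194648273490359
shift [ 0.0069 -0.0003 -0.001 ] rot [-0.0004  0.004  -0.002 ] shift in goal axes [ 0.0069 -0.0003 -0.001 ]
```

View pics/c5.png

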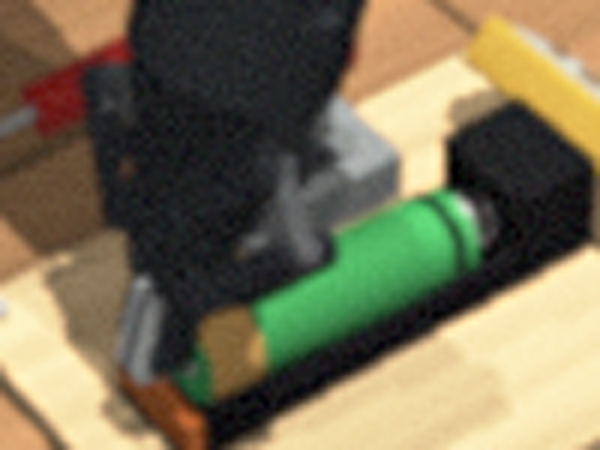

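```bash
cat >> h.py <<'E'
def cylmask(c,capx,capz,tilt,a0=0,a1=120,shape=(400,640)):
    A=np.array([np.cos(tilt),0,np.sin(tilt)]);N=np.array([-np.sin(tilt),0,np.cos(tilt)])
    th=np.linspace(0,2*np.pi,60);pts=[]
    for s in (a0,a1):
        for q in th:
            P=np.array([capx,0,capz])-A*s+18*(np.cos(q)*N+np.sin(q)*np.array([0,1,0]));pts.append(proj(c,L(P[0]/1e3,P[1]/1e3,P[2]/1e3)))
    m=np.zeros(shape,np.uint8);cv2.fillConvexPoly(m,cv2.convexHull(np.array(pts,np.float32)).round().astype(np.int32),1);return m
def greenfit():
    d,c=scene();h=cv2.cvtColor(d['pixels'],cv2.COLOR_RGB2HSV)
    g=((h[...,0]>50)&(h[...,0]<80)&(h[...,1]>110)&(h[...,2]>40)).astype(np.uint8);g[:150]=0;g[260:]=0;g[:,:260]=0;g[:,380:]=0
    cols=np.arange(302,336,3)   # lower edge of green body
    lo=lambda m:np.array([np.nonzero(m[:,u])[0].max() if m[:,u].any() else -1 for u in cols])
    print('obs',lo(g))
    for cx,cz,tl in [(46,36,0),(48,40,.035),(48,45,.075),(50,52,.13),(55,36,0)]: print(cx,cz,tl,lo(cylmask(c,cx,cz,tl)))
E
python3 - <<'E'
from h import *
greenfit()
E
```

```text
obs [222 231 230 228 227 225 224 222 221 219 217 216]
46 36 0 [235 233 232 230 228 227 225 223 222 220 218 217]
48 40 0.035 [234 232 231 229 228 226 224 223 221 220 218 217]
48 45 0.075 [232 230 229 227 226 225 223 222 220 219 217 216]
50 52 0.13 [231 229 228 227 226 224 223 222 220 219 218 216]
55 36 0 [235 233 231 230 228 226 225 223 221 219 218 216]
```

Emit:
{"method": "apply_moves", "body": {"motion": [[[-0.009, 0, 0.0035], [0, 0, 0]], [[-0.009, 0, 0.0035], [0, 0, 0]], [[-0.019, 0, 0.007], [0, 0, 0]], [[-0.019, 0, 0.007], [0, 0, 0]], [[-0.03, 0, 0.007], [0, 0, 0]], [[0, 0, 0], [0, 0, 0]]]}}

```text
time: 7.42
tcp_pos: [0.5678, -0.0297, 0.0549]
ee_rot: [[0.015, 1.0, -0.005], [0.94, -0.016, -0.341], [-0.341, 0.0, -0.94]]
contact_force: [-0.2, -0.3, -0.1]
opening: -0.001
grip_force: 0.0
```

```bash
python3 - <<'E'
from h import *
goal(43,0,90,0)
greenfit()
d,c=scene();crop(d['pixels'],260,170,360,245,6,'c6.png')
E
```

```text
t 7.425 tip lamp mm [81.7  0.1 47.4] F lamp [ 0.4 -0.2 -0.1] open -0.0008964512017754218
shift [ 0.0765 -0.0005 -0.211 ] rot [ 1.000e-04  2.216e-01 -1.200e-03] shift in goal axes [ 0.1439 -0.0003 -0.1723]
obs [234 232 231 229 228 226 224 222 221 219 217 216]
46 36 0 [235 233 232 230 228 227 225 223 222 220 218 217]
48 40 0.035 [234 232 231 229 228 226 224 223 221 220 218 217]
48 45 0.075 [232 230 229 227 226 225 223 222 220 219 217 216]
50 52 0.13 [231 229 228 227 226 224 223 222 220 219 218 216]
55 36 0 [235 233 231 230 228 226 225 223 221 219 218 216]
```

View pics/c6.png

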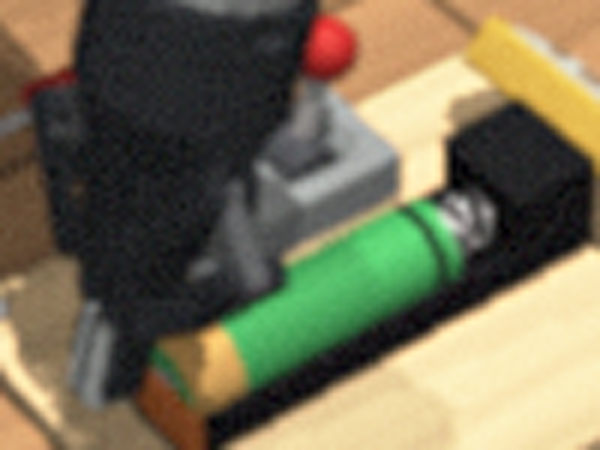

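Emit:
{"method": "apply_moves", "body": {"motion": [[[0, 0, -0.1], [0, 0, 0]], [[0, 0, -0.1], [0, 0, 0]], [[0, 0, 0], [0, 0.111, 0]], [[0, 0, 0], [0, 0.111, 0]], [[0.08, 0, 0.05], [0, 0, 0]], [[0, 0, 0.05], [0, 0, 0]], [[0, 0, 0], [0, 0, 0]]]}}

```text
time: 8.4
tcp_pos: [0.5662, 0.0087, 0.0747]
ee_rot: [[0.013, 1.0, -0.004], [1.0, -0.013, -0.0], [-0.0, -0.004, -1.0]]
contact_force: [0.1, 1.5, 1.0]
opening: 0.002
grip_force: 0.0
```

```bash
python3 - <<'E'
from h import *
goal(43,0,56,0)
greenfit()
E
```

```text
t 8.4 tip lamp mm [40.6 -2.1 66.7] F lamp [-1.5  0.1  1. ] open 0.0015968422075295433
shift [-0.0096  0.0084  0.0427] rot [-0.0028  0.0002  0.0004] shift in goal axes [-0.0096  0.0082  0.0427]
obs [234 233 231 229 228 226 224 222 221 219 217 216]
46 36 0 [235 233 232 230 228 227 225 223 222 220 218 217]
48 40 0.035 [234 232 231 229 228 226 224 223 221 220 218 217]
48 45 0.075 [232 230 229 227 226 225 223 222 220 219 217 216]
50 52 0.13 [231 229 228 227 226 224 223 222 220 219 218 216]
55 36 0 [235 233 231 230 228 226 225 223 221 219 218 216]
```

Touch the top of the brass end gently, going down in small steps.

Emit:
{"method": "apply_moves", "body": {"motion": [[[-0.005, 0.008, 0.02], [0, 0, 0]], [[0, 0, 0.02], [0, 0, 0]], [[0, 0, 0.006], [0, 0, 0]], [[0, 0, 0.004], [0, 0, 0]], [[0, 0, 0.004], [0, 0, 0]], [[0, 0, 0], [0, 0, 0]]]}}

```text
time: 9.2
tcp_pos: [0.5701, 0.0063, 0.0633]
ee_rot: [[0.015, 1.0, 0.0], [1.0, -0.015, -0.0], [-0.0, 0.0, -1.0]]
contact_force: [0.3, -1.1, -0.4]
opening: -0.002
grip_force: 0.0
```

```bash
python3 - <<'E'
from h import *
lampview()
E
```

```text
t 9.2 tip lamp mm [43.   1.9 55.3] F lamp [ 1.1  0.3 -0.4] open -0.0019668038855949095
```

Emit:
{"method": "apply_moves", "body": {"motion": [[[0, -0.004, 0.006], [0, 0, 0]], [[0, 0, 0.006], [0, 0, 0]], [[0, 0, 0], [0, 0, 0]], [[0, 0, 0], [0, 0, 0]]]}}

```text
time: 9.7
tcp_pos: [0.5698, 0.0062, 0.0619]
ee_rot: [[0.015, 1.0, 0.002], [1.0, -0.015, -0.0], [-0.0, 0.002, -1.0]]
contact_force: [-2.0, 0.3, 8.1]
opening: -0.001
grip_force: 4.1
```

```bash
python3 - <<'E'
from h import *
lampview()
greenfit()
E
```

```text
t 9.7 tip lamp mm [43.1  1.7 53.9] F lamp [-0.3 -2.   8.1] open -0.0007618878047076572
obs [234 232 231 229 228 226 225 222 221 219 217 215]
46 36 0 [235 233 232 230 228 227 225 223 222 220 218 217]
48 40 0.035 [234 232 231 229 228 226 224 223 221 220 218 217]
48 45 0.075 [232 230 229 227 226 225 223 222 220 219 217 216]
50 52 0.13 [231 229 228 227 226 224 223 222 220 219 218 216]
55 36 0 [235 233 231 230 228 226 225 223 221 219 218 216]
```

Emit:
{"method": "apply_moves", "body": {"motion": [[[0, 0, -0.12], [0, 0, 0]], [[0, 0, -0.13], [0, 0, 0]], [[0.145, -0.07, 0], [0, 0, 0]], [[0.145, -0.07, 0], [0, 0, 0]], [[0.145, -0.07, 0], [0, 0, 0]], [[0.145, -0.07, 0], [0, 0, 0]], [[0, 0, 0], [0, 0, 0]], [[0, 0, 0], [0, 0, 0]]]}}

```text
time: 10.75
tcp_pos: [0.5016, 0.1522, 0.1229]
ee_rot: [[0.015, 1.0, 0.001], [1.0, -0.015, -0.0], [-0.0, 0.001, -1.0]]
contact_force: [0.6, 0.2, 0.3]
opening: -0.001
grip_force: 0.0
```

```bash
python3 - <<'E'
from h import *
goal(-102,-68,74,0)
E
```

```text
t 10.75 tip lamp mm [-101.9  -68.6  114.9] F lamp [-0.2  0.6  0.3] open -0.0010434625337378627
shift [0.0004 0.0022 0.1634] rot [ 0.0004  0.0003 -0.0007] shift in goal axes [0.0003 0.0023 0.1634]
```

Emit:
{"method": "apply_moves", "body": {"motion": [[[0, 0.002, 0.082], [0, 0, 0]], [[0, 0, 0.081], [0, 0, 0]], [[-0.03, 0, 0], [0, 0, 0]], [[-0.03, 0, 0], [0, 0, 0]], [[-0.03, 0, 0], [0, 0, 0]], [[-0.03, 0, 0], [0, 0, 0]], [[-0.03, 0, 0], [0, 0, 0]], [[-0.03, 0, 0], [0, 0, 0]], [[0, 0, 0], [0, 0, 0]]]}}

```text
time: 11.88
tcp_pos: [0.5009, 0.1065, 0.0818]
ee_rot: [[0.016, 1.0, -0.001], [1.0, -0.016, -0.001], [-0.001, -0.001, -1.0]]
contact_force: [0.5, 0.1, -0.2]
opening: -0.001
grip_force: 0.0
```

Emit:
{"method": "apply_moves", "body": {"motion": [[[-0.012, 0, 0], [0, 0, 0]], [[-0.012, 0, 0], [0, 0, 0]], [[0, 0, 0], [0, 0, 0]], [[0, 0, 0], [0, 0, 0]]]}}

```text
time: 12.38
tcp_pos: [0.5009, 0.1013, 0.082]
ee_rot: [[0.015, 1.0, -0.0], [1.0, -0.015, -0.001], [-0.001, -0.0, -1.0]]
contact_force: [0.6, -0.3, -1.0]
opening: 0.002
grip_force: 0.2
```

```bash
python3 - <<'E'
from h import *
lampview()
d,c=scene();crop(d['pixels'],250,130,390,235,5,'c7.png')
E
```

```text
t 12.375 tip lamp mm [-51.  -68.6  74. ] F lamp [ 0.3  0.6 -1. ] open 0.0020953119376495304
```

View pics/c7.png

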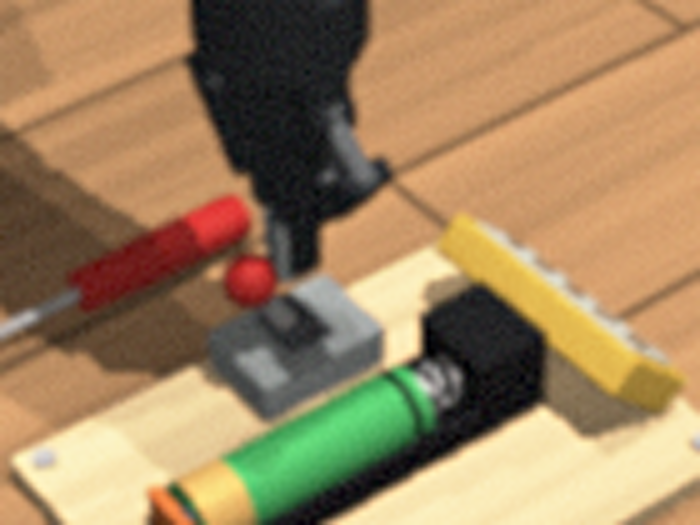

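Emit:
{"method": "apply_moves", "body": {"motion": [[[-0.006, 0, 0], [0, 0, 0]], [[-0.006, 0, 0], [0, 0, 0]], [[0, 0, 0], [0, 0, 0]], [[0, 0, 0], [0, 0, 0]]]}}

```text
time: 12.92
tcp_pos: [0.501, 0.0997, 0.082]
ee_rot: [[0.014, 1.0, 0.0], [1.0, -0.014, 0.004], [0.004, -0.0, -1.0]]
contact_force: [0.8, 6.1, -0.7]
opening: 0.004
grip_force: 2.6
```

```bash
python3 - <<'E'
from h import *
lampview()
E
```

```text
t 12.925 tip lamp mm [-49.5 -68.4  74. ] F lamp [-6.1  0.8 -0.7] open 0.003671874674257291
```

Emit:
{"method": "apply_moves", "body": {"motion": [[[-0.005, 0, 0], [0, 0, 0]], [[0, 0, 0], [0, 0, 0]], [[0, 0, 0], [0, 0, 0]], [[0.04, 0, 0], [0, 0, 0]], [[0.06, 0, 0], [0, 0, 0]], [[0, 0, -0.15], [0, 0, 0]], [[0, 0, -0.2], [0, 0, 0]], [[0.2, 0, -0.1], [0, 0, 0]], [[0.2, 0, 0], [0, 0, 0]], [[0.2, 0, 0], [0, 0, 0]]]}}

```text
time: 14.18
tcp_pos: [0.5042, 0.2741, 0.1956]
ee_rot: [[0.016, 1.0, 0.002], [1.0, -0.016, -0.0], [-0.0, 0.002, -1.0]]
contact_force: [0.3, 0.0, 0.3]
opening: 0.001
grip_force: 0.0
```

Emit:
{"method": "apply_moves", "body": {"motion": [[[0.2, 0, 0], [0, 0, 0]], [[0.2, 0, 0], [0, 0, 0]], [[0, 0, 0], [0, 0, 0]], [[0, 0, 0], [0, 0, 0]]]}}

```text
time: 14.68
tcp_pos: [0.5047, 0.3721, 0.1942]
ee_rot: [[0.015, 1.0, -0.0], [1.0, -0.015, -0.001], [-0.001, -0.0, -1.0]]
contact_force: [0.7, -0.7, -0.0]
opening: -0.0
grip_force: 0.0
```

```bash
python3 - <<'E'
from h import *
lampview()
d,c=top();crop(d['pixels'],225,150,385,270,5,'top9.png')
for a in(.5,.4,.3): print(a,(proj(c,L(-.05+.05*np.sin(a),-.068,.037+.05*np.cos(a)))-[225,150])*5)
print('cap top edge',(proj(c,L(.055,0,.054))-[225,150])*5,'wall',(proj(c,L(.055,.022,.038))-[225,150])*5)
greenfit()
E
```

```text
t 14.675 tip lamp mm [-321.8  -68.5  186.2] F lamp [ 0.7  0.7 -0. ] open -9.294568580065479e-05
0.5 [439.  490.5]
0.4 [426.5 490.5]
0.3 [413. 491.]
cap top edge [664.5 305.5] wall [663. 247.]
obs [233 232 231 229 227 226 224 223 221 219 217 216]
46 36 0 [235 233 232 230 228 227 225 223 222 220 218 217]
48 40 0.035 [234 232 231 229 228 226 224 223 221 220 218 217]
48 45 0.075 [232 230 229 227 226 225 223 222 220 219 217 216]
50 52 0.13 [231 229 228 227 226 224 223 222 220 219 218 216]
55 36 0 [235 233 231 230 228 226 225 223 221 219 218 216]
```

View pics/top9.png

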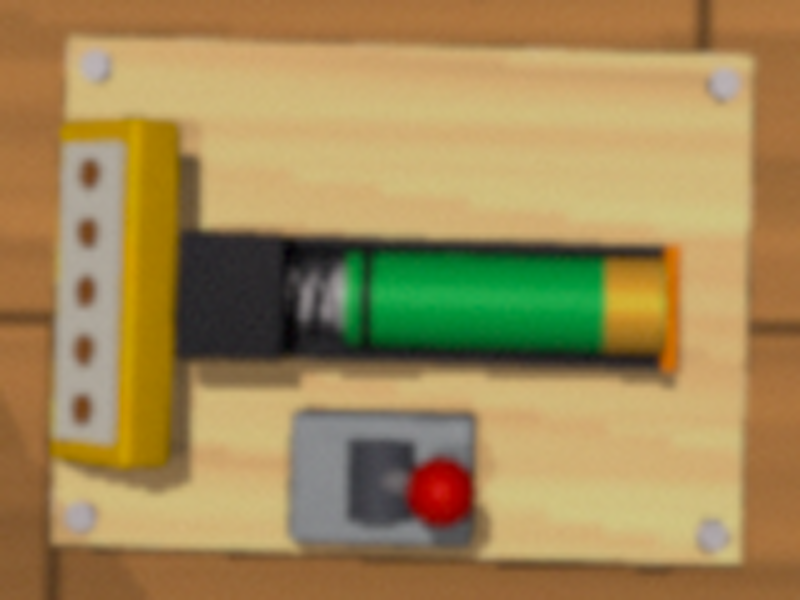

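The brass end (crop pixel 665,305) sits inside the orange wall. The knob is at (440,491), which matches the fully-on position predicted at (439,490). I'm handing the job in.

```bash
python3 -c "
from plant import order
print(order.job_done())"
```

```text
the job is handed in; nothing more can be done
None
```

The battery stick is seated and level inside the orange wall, the red switch is fully on towards the wall's end, and the job is handed in at about 15 s; the jar, screwdriver and spanner were not touched.

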